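# Load the kiln shelf with the glaze-test row reversed

### The arm

A 7-joint arm with a two-finger parallel gripper is mounted at the origin on the work surface. World frame = base frame: x ahead of the robot, y to its left, z up, the work surface at z = 0. Lengths are in m, angles in rad, forces in N, time in s.
With the tool pointing down it reaches from about 0.4 to 0.85 m from the base axis. Payload 10.4 kg.
Tool frame: the origin (TCP) lies at the centre of the arm's flange, where the gripper is bolted on; the fingertips stand 182 mm ahead of it and the grasp point (between the pads) lies 164 mm ahead of it; z points along the fingers, y is the line along which they close (so a half turn about z gives the same grasp; the last joint's range is limited). The gripper opens to 87 mm and grips with 3 to 60 N. Pads are 19 mm wide; open, the fingers measure 117 mm over their backs; the gripper's body (75 mm by 190 mm) begins 51 mm behind the grasp point.
Start: joints at [-1.229, 0.332, -0.065, 1.46, 0.022, 1.35, -0.088], TCP at [0.223, 0.584, 0.405] pointing down, gripper open.
Joint ranges: [-2.6, 2.6], [-0.5, 2.12], [-1.47, 1.34], [0.16, 2.42], [-1.27, 4.41], [0.06, 2.06], [-2.6, 2.6]. Speed limits (rad/s): [2.22, 2.22, 2.79, 2.79, 3.14, 3.14, 3.14].

### API

Orientations are given as a unit quaternion [x, y, z, w].
In Python, from bench import r, eyes, job gives the robot as it stands. The module is installed in compiled form; this text tells all that it offers.
- The arm moves only by the shell command python3 -m inch 'ROWS' [OPENING] [FORCE]. ROWS is JSON, a list of rows, each a list of 6 numbers: the shift along the tool's x, y, z normalised to -1 to 1, where 1 is 4 cm, then the turn, a rotation vector about the tool's x, y, z normalised to -1 to 1, where 1 is 0.12 rad. In form: [[x, y, z, wx, wy, wz], ...]. A call has exactly 5 rows; each row shifts and turns the commanded pose from where the row before left it, along the tool's axes as they then stand; what a row does not reach is not made up. A row lasts 1/12 s, in which the tool goes at most 41.7 mm and 7.16 degrees, less where a joint would pass 70% of its speed; a pose out of reach is approached as far as the arm can. A call with a number of a shift or a turn outside -1 to 1 is refused whole. A call with a gripper value outside its range is refused whole. OPENING is the gripper command: -1 is shut, 1 is fully open, values between are in proportion, set as the call begins (- or left out, the last holds). The fingers move at their own pace and stop on an object; FORCE is the grip in N (left out, the last holds). Time passes only in rows, so rows that do not move let the fingers close, or fill a call up. It gives the time, the measured TCP pose, the force, the opening and the grip force at its end, in the units of the state.
- r.read_state(): the state, without advancing time (a new reading comes with each control period).
- eyes.camera(name): name is "scene" or "top" or "wrist"; returns a dict with "pixels" (400x640x3 uint8, red, green, blue), "fx", "fy", "cx", "cy" (pixels), "extrinsics" (4x4, takes a point from camera to world coordinates). Camera axes: x right, y down, z forward; pixel columns grow to the right and rows downward; lengths in m; the calibration is good to about 2 mm. A picture is of the moment at which its call begins. There is no depth.
- job.close_job(): hands the job in; it is judged then, once.
The state is a dict: "time": time; "joint_positions": joint angles; "joint_vel": joint speeds; "joint_torque": joint torques, N m; "ee_pos": TCP position; "eef_rot": TCP orientation; "ft_force": force on the tool from outside, world axes, zero at the start; "torque": the same for the moment, N m; "width": finger opening in m; "grip_force": force on a finger pad.
Only numpy, scipy, OpenCV 4.12 (cv2) and the standard library are available. Lean on these libraries where they do the work, as an engineer would, in place of code of your own. Each camera call takes 0.05 s, during which the arm holds its last target. There are 200 camera calls.

### The job

Move the four glazed beakers from the wooden ware board to the kiln shelf in reverse order: the one standing leftmost on the board, seen from the robot, goes on the rightmost clay disc of the shelf, the next one on the disc beside it, and so on. Set each beaker down gently and upright, centred on its disc so that its whole foot is on it, without dropping it. The small glaze tiles stay on the board; leave the terracotta jug where it is.

Things in the scene. Friction and masses are not known exactly. Their poses are not given: they have to be found in the camera images.
- beaker_blue: blue-glazed straight-sided ceramic beaker, open at the top: 48 mm outer diameter, 62 mm tall, 4 mm wall, about 120 g, loose. Origin at the centre of its underside, z up; its yaw means nothing. At the start it stands on the ware board with its centre 42 mm behind (+x of) the blue tile's centre, its foot level with the tile's underside
- beaker_white: white-glazed straight-sided ceramic beaker, open at the top: 48 mm outer diameter, 62 mm tall, 4 mm wall, about 120 g, loose. Origin at the centre of its underside, z up; its yaw means nothing. At the start it stands on the ware board with its centre 42 mm behind (+x of) the white tile's centre, its foot level with the tile's underside
- beaker_green: green-glazed straight-sided ceramic beaker, open at the top: 48 mm outer diameter, 62 mm tall, 4 mm wall, about 120 g, loose. Origin at the centre of its underside, z up; its yaw means nothing. At the start it stands on the ware board with its centre 42 mm behind (+x of) the green tile's centre, its foot level with the tile's underside
- beaker_yellow: yellow-glazed straight-sided ceramic beaker, open at the top: 48 mm outer diameter, 62 mm tall, 4 mm wall, about 120 g, loose. Origin at the centre of its underside, z up; its yaw means nothing. At the start it stands on the ware board with its centre 42 mm behind (+x of) the yellow tile's centre, its foot level with the tile's underside
- tile_blue: small flat blue glaze sample tile, 26 (x) by 40 (y) by 5 mm, fixed to the wooden ware board (110 by 350 mm, 18 mm thick) in front of the blue beaker. Origin at the centre of its underside, 18 mm above the table. Its y axis runs along the row, to the robot's left, x across the row, away from the robot; the four tiles are 85 mm apart in one straight row
- tile_white: small flat white glaze sample tile, 26 (x) by 40 (y) by 5 mm, fixed to the wooden ware board (110 by 350 mm, 18 mm thick) in front of the white beaker. Origin at the centre of its underside, 18 mm above the table. Its y axis runs along the row, to the robot's left, x across the row, away from the robot; the four tiles are 85 mm apart in one straight row
- tile_green: small flat green glaze sample tile, 26 (x) by 40 (y) by 5 mm, fixed to the wooden ware board (110 by 350 mm, 18 mm thick) in front of the green beaker. Origin at the centre of its underside, 18 mm above the table. Its y axis runs along the row, to the robot's left, x across the row, away from the robot; the four tiles are 85 mm apart in one straight row
- tile_yellow: small flat yellow glaze sample tile, 26 (x) by 40 (y) by 5 mm, fixed to the wooden ware board (110 by 350 mm, 18 mm thick) in front of the yellow beaker. Origin at the centre of its underside, 18 mm above the table. Its y axis runs along the row, to the robot's left, x across the row, away from the robot; the four tiles are 85 mm apart in one straight row
- kiln_shelf: fixed cream kiln shelf, 90 (x) by 350 (y) by 18 mm, carrying a row of four identical reddish clay discs, its places: 74 mm diameter, 6 mm thick, tops 24 mm above the table. Origin at the centre of the slab's underside, on the table; y runs along the row, to the robot's left (yaw within about 0.15 of straight ahead). Disc centres at x = 0 and y = -127.5, -42.5, +42.5 and +127.5 mm. It may lie nearer or farther than the ware board
- jug: unglazed terracotta jug, 160 mm tall, 92 mm across plus a handle, loose, standing on the table to the left of the work; a bystander. Origin at the centre of its underside
Mind the look-alikes: they are no part of the job. What is shaped like the beaker_blue but pink or red is not meant. Leave any pink look-alike of the beaker_white alone.

How it is judged:
At the end, for the whole second after the job is handed in: All four beakers stand upright (within 0.08 rad), at rest, on the kiln shelf's discs (foot within 4 mm of the disc's top, centre within 13 mm of the disc's centre along the row and across it), in the reverse of the left-to-right order of the tiles of their colours (((y of each of tile_white, tile_green, tile_yellow in the frame of tile_blue below 0 m and y of beaker_blue in the frame of kiln_shelf between -0.1405 and -0.1145 m) or (y of tile_white in the frame of tile_blue above 0 m and y of each of tile_green, tile_yellow in the frame of tile_blue below 0 m and y of beaker_blue in the frame of kiln_shelf between -0.0555 and -0.0295 m) or (y of each of tile_white, tile_yellow in the frame of tile_blue below 0 m and y of tile_green in the frame of tile_blue above 0 m and y of beaker_blue in the frame of kiln_shelf between -0.0555 and -0.0295 m) or (y of each of tile_white, tile_green in the frame of tile_blue above 0 m and y of tile_yellow in the frame of tile_blue below 0 m and y of beaker_blue in the frame of kiln_shelf between 0.0295 and 0.0555 m) or (y of each of tile_white, tile_green in the frame of tile_blue below 0 m and y of tile_yellow in the frame of tile_blue above 0 m and y of beaker_blue in the frame of kiln_shelf between -0.0555 and -0.0295 m) or (y of each of tile_white, tile_yellow in the frame of tile_blue above 0 m and y of tile_green in the frame of tile_blue below 0 m and y of beaker_blue in the frame of kiln_shelf between 0.0295 and 0.0555 m) or (y of tile_white in the frame of tile_blue below 0 m and y of each of tile_green, tile_yellow in the frame of tile_blue above 0 m and y of beaker_blue in the frame of kiln_shelf between 0.0295 and 0.0555 m) or (y of each of tile_white, tile_green, tile_yellow in the frame of tile_blue above 0 m and y of beaker_blue in the frame of kiln_shelf between 0.1145 and 0.1405 m)) and x of beaker_blue in the frame of kiln_shelf between -0.013 and 0.013 m and z of beaker_blue in the frame of kiln_shelf between 0.02 and 0.028 m and angle between each of beaker_blue, beaker_white, beaker_green, beaker_yellow's own z axis and vertical below 0.08 rad and linear speed of each of beaker_blue, beaker_white, beaker_green, beaker_yellow below 0.02 m/s and ((y of each of tile_blue, tile_green, tile_yellow in the frame of tile_white below 0 m and y of beaker_white in the frame of kiln_shelf between -0.1405 and -0.1145 m) or (y of tile_blue in the frame of tile_white above 0 m and y of each of tile_green, tile_yellow in the frame of tile_white below 0 m and y of beaker_white in the frame of kiln_shelf between -0.0555 and -0.0295 m) or (y of each of tile_blue, tile_yellow in the frame of tile_white below 0 m and y of tile_green in the frame of tile_white above 0 m and y of beaker_white in the frame of kiln_shelf between -0.0555 and -0.0295 m) or (y of each of tile_blue, tile_green in the frame of tile_white above 0 m and y of tile_yellow in the frame of tile_white below 0 m and y of beaker_white in the frame of kiln_shelf between 0.0295 and 0.0555 m) or (y of each of tile_blue, tile_green in the frame of tile_white below 0 m and y of tile_yellow in the frame of tile_white above 0 m and y of beaker_white in the frame of kiln_shelf between -0.0555 and -0.0295 m) or (y of each of tile_blue, tile_yellow in the frame of tile_white above 0 m and y of tile_green in the frame of tile_white below 0 m and y of beaker_white in the frame of kiln_shelf between 0.0295 and 0.0555 m) or (y of tile_blue in the frame of tile_white below 0 m and y of each of tile_green, tile_yellow in the frame of tile_white above 0 m and y of beaker_white in the frame of kiln_shelf between 0.0295 and 0.0555 m) or (y of each of tile_blue, tile_green, tile_yellow in the frame of tile_white above 0 m and y of beaker_white in the frame of kiln_shelf between 0.1145 and 0.1405 m)) and x of beaker_white in the frame of kiln_shelf between -0.013 and 0.013 m and z of beaker_white in the frame of kiln_shelf between 0.02 and 0.028 m and ((y of each of tile_blue, tile_white, tile_yellow in the frame of tile_green below 0 m and y of beaker_green in the frame of kiln_shelf between -0.1405 and -0.1145 m) or (y of tile_blue in the frame of tile_green above 0 m and y of each of tile_white, tile_yellow in the frame of tile_green below 0 m and y of beaker_green in the frame of kiln_shelf between -0.0555 and -0.0295 m) or (y of each of tile_blue, tile_yellow in the frame of tile_green below 0 m and y of tile_white in the frame of tile_green above 0 m and y of beaker_green in the frame of kiln_shelf between -0.0555 and -0.0295 m) or (y of each of tile_blue, tile_white in the frame of tile_green above 0 m and y of tile_yellow in the frame of tile_green below 0 m and y of beaker_green in the frame of kiln_shelf between 0.0295 and 0.0555 m) or (y of each of tile_blue, tile_white in the frame of tile_green below 0 m and y of tile_yellow in the frame of tile_green above 0 m and y of beaker_green in the frame of kiln_shelf between -0.0555 and -0.0295 m) or (y of each of tile_blue, tile_yellow in the frame of tile_green above 0 m and y of tile_white in the frame of tile_green below 0 m and y of beaker_green in the frame of kiln_shelf between 0.0295 and 0.0555 m) or (y of tile_blue in the frame of tile_green below 0 m and y of each of tile_white, tile_yellow in the frame of tile_green above 0 m and y of beaker_green in the frame of kiln_shelf between 0.0295 and 0.0555 m) or (y of each of tile_blue, tile_white, tile_yellow in the frame of tile_green above 0 m and y of beaker_green in the frame of kiln_shelf between 0.1145 and 0.1405 m)) and x of beaker_green in the frame of kiln_shelf between -0.013 and 0.013 m and z of beaker_green in the frame of kiln_shelf between 0.02 and 0.028 m and ((y of each of tile_blue, tile_white, tile_green in the frame of tile_yellow below 0 m and y of beaker_yellow in the frame of kiln_shelf between -0.1405 and -0.1145 m) or (y of tile_blue in the frame of tile_yellow above 0 m and y of each of tile_white, tile_green in the frame of tile_yellow below 0 m and y of beaker_yellow in the frame of kiln_shelf between -0.0555 and -0.0295 m) or (y of each of tile_blue, tile_green in the frame of tile_yellow below 0 m and y of tile_white in the frame of tile_yellow above 0 m and y of beaker_yellow in the frame of kiln_shelf between -0.0555 and -0.0295 m) or (y of each of tile_blue, tile_white in the frame of tile_yellow above 0 m and y of tile_green in the frame of tile_yellow below 0 m and y of beaker_yellow in the frame of kiln_shelf between 0.0295 and 0.0555 m) or (y of each of tile_blue, tile_white in the frame of tile_yellow below 0 m and y of tile_green in the frame of tile_yellow above 0 m and y of beaker_yellow in the frame of kiln_shelf between -0.0555 and -0.0295 m) or (y of each of tile_blue, tile_green in the frame of tile_yellow above 0 m and y of tile_white in the frame of tile_yellow below 0 m and y of beaker_yellow in the frame of kiln_shelf between 0.0295 and 0.0555 m) or (y of tile_blue in the frame of tile_yellow below 0 m and y of each of tile_white, tile_green in the frame of tile_yellow above 0 m and y of beaker_yellow in the frame of kiln_shelf between 0.0295 and 0.0555 m) or (y of each of tile_blue, tile_white, tile_green in the frame of tile_yellow above 0 m and y of beaker_yellow in the frame of kiln_shelf between 0.1145 and 0.1405 m)) and x of beaker_yellow in the frame of kiln_shelf between -0.013 and 0.013 m and z of beaker_yellow in the frame of kiln_shelf between 0.02 and 0.028 m); the robot touches nothing.
It fails at once if the jug is shifted by more than 20 mm or tipped (distance of jug from where it was at the start of the episode above 0.02 m or angle between jug's own z axis and vertical above 0.2 rad).
It fails at once if a beaker is dropped: it falls free of the fingers faster than 0.7 m/s (a drop of about 25 mm) ((linear speed of beaker_blue above 0.7 m/s and contact force between the fingers and beaker_blue below 0.02 N) or (linear speed of beaker_white above 0.7 m/s and contact force between the fingers and beaker_white below 0.02 N) or (linear speed of beaker_green above 0.7 m/s and contact force between the fingers and beaker_green below 0.02 N) or (linear speed of beaker_yellow above 0.7 m/s and contact force between the fingers and beaker_yellow below 0.02 N)).
It also fails if it takes over 99 s, if anything falls off the work surface, if the arm or the gripper's body presses on something with over 40 N, if the wrist force passes 120 N, or if a joint passes its speed limit or range.

## Working session

There is one attempt and no reset: what is moved stays moved. The work goes in short steps, Python scripts to look and compute and a shell command to move; the robot and the scene stay as the last step left them, time stands still between calls to the robot, and variables do not carry over. Pictures are saved under pics/ and viewed, at most 14 in all, crops included, and the job is handed in when it is done.

```bash
mkdir -p pics; python3 - <<'E'
from bench import r,eyes
import cv2,numpy as np
s=r.read_state(); print({k:np.round(v,3).tolist() for k,v in s.items()})
for n in("top","scene"):
    c=eyes.camera(n); cv2.imwrite(f"pics/{n}0.png",c["pixels"][:,:,::-1]); print(n,c["fx"],c["fy"],c["cx"],c["cy"],np.round(c["extrinsics"],4).tolist())
E
```

```text
{'time': 0.0, 'joint_positions': [-1.229, 0.333, -0.065, 1.461, 0.022, 1.35, -0.089], 'joint_vel': [0.002, 0.001, -0.001, -0.0, -0.0, -0.002, 0.001], 'joint_torque': [0.0, -62.325, 0.025, -38.99, -0.061, 0.04, 0.0], 'ee_pos': [0.223, 0.584, 0.404], 'eef_rot': [0.181, 0.983, -0.001, -0.0], 'ft_force': [0.301, -0.518, 0.739], 'torque': [-0.016, 0.024, -0.015], 'grip_force': 0.0, 'width': 0.087}
top 445.51929417553043 445.51929417553043 319.3780777686586 199.08255208191565 [[-0.0207, -0.984, 0.1769, 0.43], [-0.9998, 0.0196, -0.0079, 0.0833], [0.0044, -0.177, -0.9842, 1.0512], [0.0, 0.0, 0.0, 1.0]]
scene 372.2815404696548 372.2815404696548 326.1790152307673 197.15271750989731 [[-0.5832, 0.6629, -0.4695, 1.0102], [0.8123, 0.4741, -0.3398, 0.3635], [-0.0027, -0.5795, -0.815, 0.7182], [0.0, 0.0, 0.0, 1.0]]
```

View pics/top0.png

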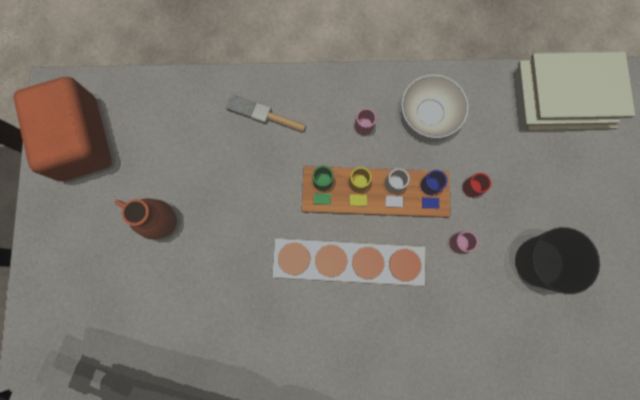

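View pics/scene0.png

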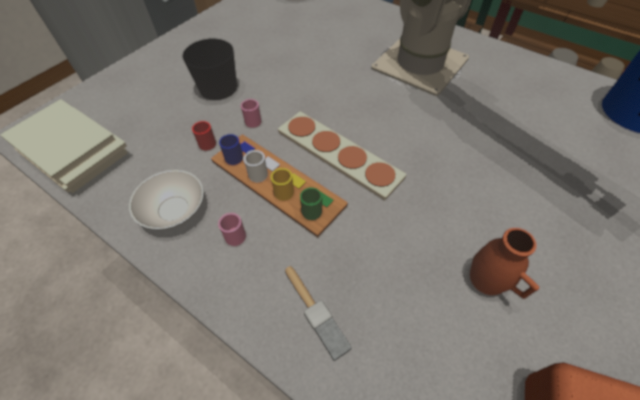

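The top view shows the board with the beakers, left to right: green (322,178), yellow (360,179), white (399,180) and blue (435,182). The tiles are below them at row ~200. The discs are at (294,259), (331,261), (368,263) and (405,265), and the jug is at (150,217).

Things that could be mistaken for the beakers: red (480,184), pink (366,121) and pink (466,242). I choose the four beakers on the board. Next is a close crop and the measurements.

```bash
cat > h.py <<'E'
import numpy as np,cv2
from bench import r,eyes
from scipy.spatial.transform import Rotation as R
def px2w(c,u,v,z):
    E=np.array(c["extrinsics"]);d=E[:3,:3]@[(u-c["cx"])/c["fx"],(v-c["cy"])/c["fy"],1]
    return E[:3,3]+d*(z-E[2,3])/d[2]
def w2px(c,p):
    E=np.array(c["extrinsics"]);q=E[:3,:3].T@(np.array(p)-E[:3,3]);return c["fx"]*q[0]/q[2]+c["cx"],c["fy"]*q[1]/q[2]+c["cy"]
def go(x,y,z,yaw=None):
    "shift in tool units and turn units needed to bring the TCP to x,y,z, pads' y axis at yaw"
    s=r.read_state();T=R.from_quat(s["eef_rot"]);M=T.as_matrix()
    d=M.T@(np.array([x,y,z])-s["ee_pos"])/.04
    out=[d.round(2).tolist()]
    if yaw is not None:
        b=None
        for k in(0,np.pi):
            a=yaw+k;Y=np.array([np.cos(a),np.sin(a),0]);Z=np.array([0,0,-1.]);G=np.c_[np.cross(Y,Z),Y,Z]
            w=R.from_matrix(M.T@G).as_rotvec()/.12
            if b is None or np.linalg.norm(w)<np.linalg.norm(b):b=w
        out.append(b.round(2).tolist())
    print(out);return out
E
python3 - <<'E'
from h import *
c=eyes.camera("top");im=c["pixels"];hsv=cv2.cvtColor(im,cv2.COLOR_RGB2HSV)
def cen(u,v,h=8,w=14,tol=25):
    sub=im.astype(int);ref=sub[v,u];m=(np.abs(sub-ref).max(2)<tol)
    k=np.zeros_like(m);k[v-h:v+h+1,u-w:u+w+1]=1;m&=k
    n,l,s,ce=cv2.connectedComponentsWithStats(m.astype(np.uint8));i=l[v,u];return ce[i],s[i,4]
for n,u,v in(("green",322,200),("yellow",358,200),("white",394,202),("blue",430,203)):
    ce,a=cen(u,v,7,12,30);print(n,ce.round(1),a,px2w(c,*ce,.023).round(4))
for u,v in((294,259),(331,261),(368,263),(405,265)):
    ce,a=cen(u,v,22,22,35);print("disc",ce.round(1),a,px2w(c,*ce,.024).round(4))
cv2.imwrite("pics/crop.png",cv2.resize(im[155:295,265:495,::-1],None,fx=3.4,fy=3.4,interpolation=cv2.INTER_CUBIC))
E
```

```text
green [321.6 198.1] 176 [0.617  0.0697 0.023 ]
yellow [358.  199.8] 182 [ 0.6113 -0.0155  0.023 ]
white [394.  200.9] 163 [ 0.6069 -0.0997  0.023 ]
blue [430.2 202.5] 160 [ 0.6015 -0.1845  0.023 ]
disc [293.7 258.5] 831 [0.4777 0.1366 0.024 ]
disc [330.6 260.5] 816 [0.4715 0.0523 0.024 ]
disc [367.6 262.5] 814 [ 0.4651 -0.032   0.024 ]
disc [404.6 264.6] 814 [ 0.4587 -0.1164  0.024 ]
```

View pics/crop.png

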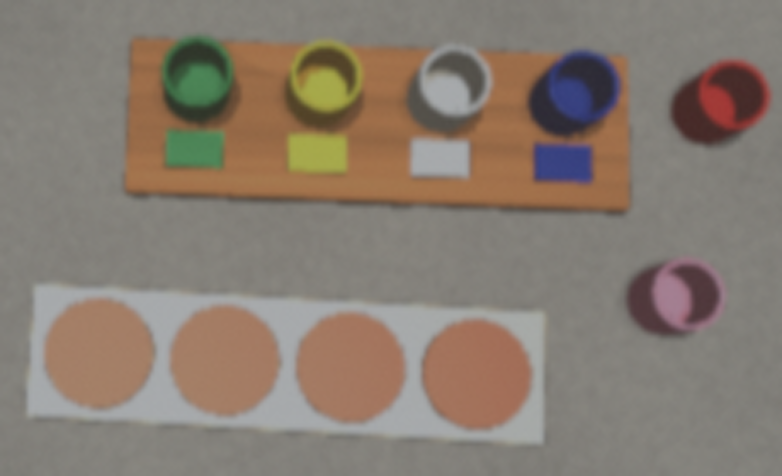

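```bash
python3 - <<'E'
from h import *
c=eyes.camera("top")
for n,p in dict(green=(.659,.067,.08),yellow=(.6532,-.018,.08),white=(.6488,-.1023,.08),blue=(.6434,-.1871,.08)).items():
    u=np.array(w2px(c,p));print(n,u.round(1),((u-[265,155]+.5)*3.4).round(0))
go(.659,.067,.36,1.503)
E
```

```text
green [322.7 175. ] [198.  70.]
yellow [360.7 176.8] [327.  76.]
white [398.5 178. ] [456.  80.]
blue [436.5 179.7] [585.  86.]
[[-14.79, -8.18, 1.11], [-0.01, -0.0, -2.47]]
```

```bash
python3 -m inch '[[-0.6,-0.4,0,0,0,-0.5],[-0.8,-0.5,0,0,0,-0.5],[-0.8,-0.4,0,0,0,-0.5],[-0.8,-0.3,0,0,0,-0.5],[-0.8,-0.3,0,0,0,-0.47]]' 0.5 20
python3 -m inch '[[-0.8,-0.5,0,0,0,0],[-0.8,-0.5,0,0,0,0],[-0.8,-0.5,0,0,0,0],[-0.8,-0.5,0,0,0,0],[-0.8,-0.5,0,0,0,0]]'
python3 -m inch '[[0,0,0,0,0,0],[0,0,0,0,0,0],[0,0,0,0,0,0],[0,0,0,0,0,0],[0,0,0,0,0,0]]'
python3 -c "
from h import *
go(.658,.067,.36,1.503)"
```

```text
time: 0.62
ee_pos: [0.3519, 0.4734, 0.405]
eef_rot: [0.033, 0.999, 0.0, 0.0]
ft_force: [0.5, 0.7, 0.2]
width: 0.0673
grip_force: 0.0
time: 1.03
ee_pos: [0.5049, 0.3628, 0.4047]
eef_rot: [0.034, 0.999, 0.0, -0.0]
ft_force: [-0.8, 0.3, 0.7]
width: 0.0651
grip_force: 0.0
time: 1.45
ee_pos: [0.5026, 0.3653, 0.4047]
eef_rot: [0.033, 0.999, 0.0, -0.0]
ft_force: [0.2, -0.3, 0.7]
width: 0.0656
grip_force: 0.0
[[-4.37, -7.19, 1.11], [0.0, -0.0, 0.01]]
```

```bash
python3 -m inch '[[-0.44,-0.72,0.1,0,0,0],[-0.44,-0.72,0.1,0,0,0],[-0.44,-0.72,0.1,0,0,0],[-0.44,-0.72,0.1,0,0,0],[-0.44,-0.72,0.1,0,0,0]]'
python3 -m inch '[[-0.44,-0.72,0.1,0,0,0],[-0.44,-0.72,0.1,0,0,0],[-0.44,-0.72,0.1,0,0,0],[-0.44,-0.72,0.1,0,0,0],[-0.44,-0.72,0.1,0,0,0]]'
python3 -m inch '[[0,0,0,0,0,0],[0,0,0,0,0,0],[0,0,0,0,0,0],[0,0,0,0,0,0],[0,0,0,0,0,0]]'
python3 -c "
from h import *
go(.658,.067,.22,1.503)
c=eyes.camera('wrist');cv2.imwrite('pics/w1.png',c['pixels'][:,:,::-1]);print(w2px(c,(.658,.067,.08)))"
```

```text
time: 1.87
ee_pos: [0.5816, 0.214, 0.3848]
eef_rot: [0.033, 0.999, 0.0, 0.0]
ft_force: [-0.4, 1.7, 0.8]
width: 0.0651
grip_force: 0.0
time: 2.28
ee_pos: [0.6598, 0.0646, 0.3647]
eef_rot: [0.033, 0.999, 0.0, 0.0]
ft_force: [1.6, 0.6, 0.7]
width: 0.065
grip_force: 0.0
time: 2.7
ee_pos: [0.6592, 0.0668, 0.365]
eef_rot: [0.033, 0.999, 0.0, 0.0]
ft_force: [-0.6, -0.1, -0.3]
width: 0.0652
grip_force: 0.0
[[0.03, 0.0, 3.62], [0.01, 0.0, 0.02]]
(np.float64(318.67377227633585), np.float64(196.7467743908671))
```

View pics/w1.png

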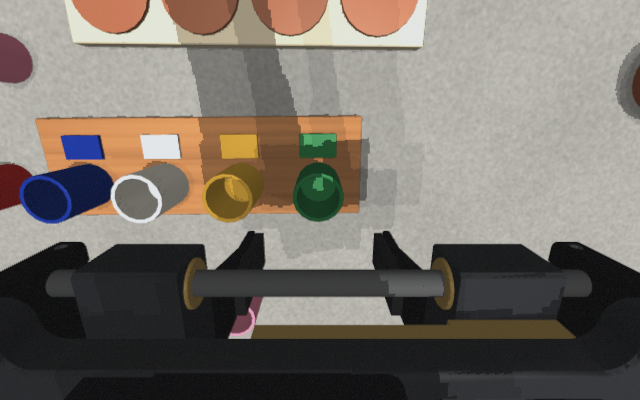

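In the wrist view the green rim is centred at about (317,199). I predicted (319,197), so it agrees to about 1 mm, and the fingers straddle it. I'll descend, grip and lift.

```bash
python3 -m inch '[[0,0,0.6,0,0,0],[0,0,0.9,0,0,0],[0,0,0.9,0,0,0],[0,0,0.7,0,0,0],[0,0,0.5,0,0,0]]'
python3 -m inch '[[0,0,0,0,0,0],[0,0,0,0,0,0],[0,0,0,0,0,0],[0,0,0,0,0,0],[0,0,0,0,0,0]]' -1 15
python3 -m inch '[[0,0,0,0,0,0],[0,0,0,0,0,0],[0,0,-0.1,0,0,0],[0,0,-0.2,0,0,0],[0,0,-0.4,0,0,0]]'
python3 -m inch '[[0,0,-0.5,0,0,0],[0,0,-0.5,0,0,0],[0,0,-0.5,0,0,0],[0,0,-0.3,0,0,0],[0,0,-0.1,0,0,0]]'
python3 -c "
from h import *
go(.4587,-.1164,.335,1.503)"
```

```text
time: 3.17
ee_pos: [0.6584, 0.0658, 0.2178]
eef_rot: [0.033, 0.999, -0.0, -0.001]
ft_force: [-0.3, 0.3, 0.3]
width: 0.0657
grip_force: 0.0
time: 3.58
ee_pos: [0.6603, 0.0652, 0.223]
eef_rot: [0.034, 0.999, 0.001, 0.002]
ft_force: [-0.7, 1.2, 4.6]
width: 0.048
grip_force: 15.0
time: 4.0
ee_pos: [0.6589, 0.0647, 0.2479]
eef_rot: [0.034, 0.999, -0.0, -0.001]
ft_force: [-0.7, 0.5, -1.1]
width: 0.0479
grip_force: 15.0
time: 4.42
ee_pos: [0.66, 0.0646, 0.3276]
eef_rot: [0.034, 0.999, 0.0, 0.002]
ft_force: [-0.4, 0.4, -1.5]
width: 0.048
grip_force: 15.0
[[4.71, -4.86, -0.21], [0.01, 0.03, -0.01]]
```

```bash
python3 -m inch '[[0.2,-0.2,0,0,0,0],[0.5,-0.5,0,0,0,0],[0.6,-0.6,0,0,0,0],[0.6,-0.6,0,0,0,0],[0.6,-0.6,0,0,0,0]]'
python3 -m inch '[[0.6,-0.6,0,0,0,0],[0.6,-0.6,0,0,0,0],[0.5,-0.6,0,0,0,0],[0.3,-0.3,0,0,0,0],[0.2,-0.2,0,0,0,0]]'
python3 -m inch '[[0,0,0,0,0,0],[0,0,0,0,0,0],[0,0,0,0,0,0],[0,0,0,0,0,0],[0,0,0,0,0,0]]'
python3 -c "
from h import *
go(.4587,-.1164,.230,1.503);print(r.read_state()['ft_force'],r.read_state()['ee_pos'])"
```

```text
time: 4.83
ee_pos: [0.5514, -0.029, 0.3237]
eef_rot: [0.034, 0.999, -0.0, -0.001]
ft_force: [0.4, -0.5, -1.0]
width: 0.0479
grip_force: 15.0
time: 5.25
ee_pos: [0.4573, -0.1154, 0.3244]
eef_rot: [0.035, 0.999, 0.0, -0.0]
ft_force: [0.3, -0.8, -0.6]
width: 0.0479
grip_force: 15.0
time: 5.67
ee_pos: [0.4596, -0.113, 0.3245]
eef_rot: [0.033, 0.999, -0.0, -0.0]
ft_force: [-0.0, 0.1, -1.4]
width: 0.0479
grip_force: 15.0
[[0.02, -0.09, 2.36], [-0.0, -0.0, 0.01]]
[-0.04890184  0.06819088 -1.38047193] [ 0.45959418 -0.11298706  0.32453691]
```

```bash
python3 -m inch '[[0,-0.09,0.4,0,0,0],[0,0,0.6,0,0,0],[0,0,0.6,0,0,0],[0,0,0.5,0,0,0],[0,0,0.2,0,0,0]]'
python3 -m inch '[[0,0,0,0,0,0],[0,0,0,0,0,0],[0,0,0.02,0,0,0],[0,0,0.02,0,0,0],[0,0,0,0,0,0]]'
python3 -m inch '[[0,0,0.02,0,0,0],[0,0,0,0,0,0],[0,0,0.02,0,0,0],[0,0,0,0,0,0],[0,0,0,0,0,0]]'
```

```text
time: 6.08
ee_pos: [0.4581, -0.1168, 0.2301]
eef_rot: [0.034, 0.999, 0.0, -0.002]
ft_force: [-0.3, 0.4, -0.8]
width: 0.0479
grip_force: 15.0
time: 6.5
ee_pos: [0.459, -0.1175, 0.2319]
eef_rot: [0.034, 0.999, 0.0, 0.001]
ft_force: [-0.3, -0.4, -0.9]
width: 0.0479
grip_force: 15.0
time: 6.92
ee_pos: [0.4586, -0.1175, 0.2295]
eef_rot: [0.034, 0.999, 0.0, -0.0]
ft_force: [-0.0, -0.5, -0.8]
width: 0.0481
grip_force: 15.0
```

```bash
python3 -m inch '[[0,0,0.02,0,0,0],[0,0,0,0,0,0],[0,0,0.02,0,0,0],[0,0,0,0,0,0],[0,0,0,0,0,0]]'
python3 -m inch '[[0,0,0.02,0,0,0],[0,0,0,0,0,0],[0,0,0,0,0,0],[0,0,0,0,0,0],[0,0,0,0,0,0]]'
```

```text
time: 7.33
ee_pos: [0.4588, -0.1175, 0.2287]
eef_rot: [0.034, 0.999, 0.0, 0.0]
ft_force: [-5.2, 1.0, 12.8]
width: 0.0476
grip_force: 15.0
time: 7.75
ee_pos: [0.4588, -0.1176, 0.2283]
eef_rot: [0.034, 0.999, 0.0, 0.0]
ft_force: [-7.5, 1.6, 17.6]
width: 0.048
grip_force: 15.0
```

Contact at TCP z≈0.229. I'll release, rise and go to yellow.

```bash
python3 -m inch '[[0,0,-0.02,0,0,0],[0,0,0,0,0,0],[0,0,0,0,0,0],[0,0,0,0,0,0],[0,0,0,0,0,0]]' 0.5
python3 -m inch '[[0,0,-0.3,0,0,0],[0,0,-0.6,0,0,0],[0,0,-0.8,0,0,0],[0,0,-0.7,0,0,0],[0,0,-0.3,0,0,0]]'
python3 -c "
from h import *
go(.6532,-.018,.335,1.503)
c=eyes.camera('top');cv2.imwrite('pics/t2.png',c['pixels'][:,:,::-1])"
```

```text
time: 8.17
ee_pos: [0.4586, -0.1175, 0.2277]
eef_rot: [0.034, 0.999, 0.0, -0.0]
ft_force: [0.5, -0.2, -0.2]
width: 0.0643
grip_force: 0.0
time: 8.58
ee_pos: [0.4593, -0.1178, 0.3394]
eef_rot: [0.034, 0.999, 0.0, 0.002]
ft_force: [0.7, 0.0, -0.0]
width: 0.0656
grip_force: 0.0
[[-4.66, 2.82, 0.13], [0.0, 0.04, -0.01]]
```

View pics/t2.png

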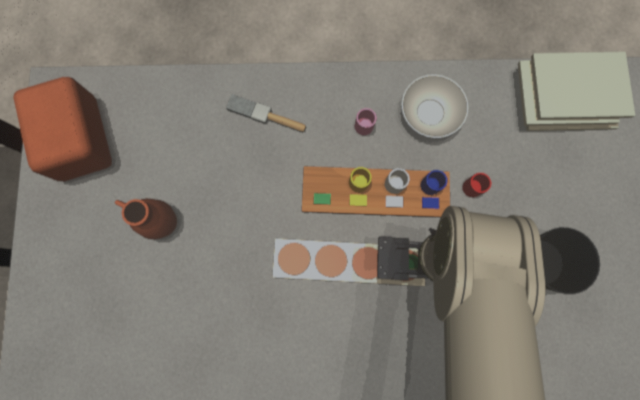

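The top view shows the arm over the right disc. Yellow (361,179), white (399,180) and blue (435,182) haven't moved. Next is yellow.

```bash
python3 -m inch '[[-0.4,0.2,0,0,0,0],[-0.6,0.4,0,0,0,0],[-0.6,0.4,0,0,0,0],[-0.6,0.4,0,0,0,0],[-0.6,0.4,0,0,0,0]]'
python3 -m inch '[[-0.6,0.4,0,0,0,0],[-0.6,0.3,0,0,0,0],[-0.4,0.2,0,0,0,0],[-0.26,0.12,0,0,0,0],[0,0,0,0,0,0]]'
python3 -m inch '[[0,0,0,0,0,0],[0,0,0,0,0,0],[0,0,0,0,0,0],[0,0,0,0,0,0],[0,0,0,0,0,0]]'
python3 -c "
from h import *
go(.6525,-.018,.222,1.503)
c=eyes.camera('wrist');cv2.imwrite('pics/w2.png',c['pixels'][:,:,::-1]);print(w2px(c,(.6525,-.018,.08)))"
```

```text
time: 9.05
ee_pos: [0.5763, -0.0525, 0.3352]
eef_rot: [0.034, 0.999, 0.0, -0.0]
ft_force: [0.3, -1.1, 0.1]
width: 0.0651
grip_force: 0.0
time: 9.47
ee_pos: [0.6537, -0.016, 0.3344]
eef_rot: [0.033, 0.999, 0.0, -0.001]
ft_force: [-1.0, 1.0, -0.2]
width: 0.0654
grip_force: 0.0
time: 9.88
ee_pos: [0.6519, -0.0181, 0.3362]
eef_rot: [0.034, 0.999, 0.0, 0.0]
ft_force: [0.4, 0.1, -0.2]
width: 0.0655
grip_force: 0.0
[[-0.01, 0.0, 2.86], [0.0, 0.0, -0.01]]
(np.float64(318.83278343500615), np.float64(208.19953305821832))
```

View pics/w2.png

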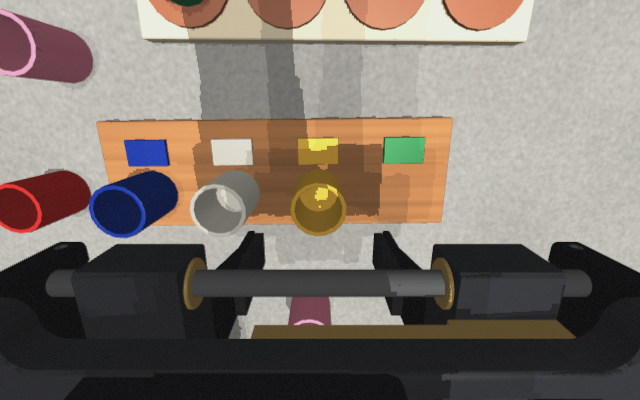

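The yellow rim is centred at about (319,209) against a predicted (319,208), so it's aligned. Green stands on its disc at top left. I'll grip and lift.

```bash
python3 -m inch '[[0,0,0.5,0,0,0],[0,0,0.8,0,0,0],[0,0,0.8,0,0,0],[0,0,0.5,0,0,0],[0,0,0.26,0,0,0]]'
python3 -m inch '[[0,0,0,0,0,0],[0,0,0,0,0,0],[0,0,0,0,0,0],[0,0,0,0,0,0],[0,0,0,0,0,0]]' -1 15
python3 -m inch '[[0,0,0,0,0,0],[0,0,0,0,0,0],[0,0,-0.1,0,0,0],[0,0,-0.2,0,0,0],[0,0,-0.4,0,0,0]]'
python3 -m inch '[[0,0,-0.5,0,0,0],[0,0,-0.5,0,0,0],[0,0,-0.5,0,0,0],[0,0,-0.3,0,0,0],[0,0,-0.1,0,0,0]]'
python3 -c "
from h import *
go(.4651,-.032,.325,1.503)"
```

```text
time: 10.35
ee_pos: [0.6511, -0.0176, 0.2184]
eef_rot: [0.034, 0.999, -0.0, -0.002]
ft_force: [-1.5, 0.7, -0.3]
width: 0.0652
grip_force: 0.0
time: 10.77
ee_pos: [0.653, -0.0178, 0.2235]
eef_rot: [0.034, 0.999, 0.0, 0.002]
ft_force: [-1.3, -1.1, 5.4]
width: 0.0482
grip_force: 15.0
time: 11.18
ee_pos: [0.6516, -0.0175, 0.2486]
eef_rot: [0.034, 0.999, -0.0, -0.002]
ft_force: [0.5, 0.6, -2.2]
width: 0.0478
grip_force: 15.0
time: 11.6
ee_pos: [0.6527, -0.0178, 0.3283]
eef_rot: [0.034, 0.999, 0.0, 0.002]
ft_force: [0.0, 0.1, -1.4]
width: 0.048
grip_force: 15.0
[[4.66, -0.68, 0.07], [0.01, 0.03, -0.01]]
```

```bash
python3 -m inch '[[0.2,0,0,0,0,0],[0.5,-0.1,0,0,0,0],[0.6,-0.1,0,0,0,0],[0.6,-0.1,0,0,0,0],[0.6,-0.1,0,0,0,0]]'
python3 -m inch '[[0.6,-0.1,0,0,0,0],[0.6,-0.1,0,0,0,0],[0.5,-0.08,0,0,0,0],[0.3,0,0,0,0,0],[0.16,0,0,0,0,0]]'
python3 -m inch '[[0,0,0,0,0,0],[0,0,0,0,0,0],[0,0,0,0,0,0],[0,0,0,0,0,0],[0,0,0,0,0,0]]'
python3 -c "
from h import *
go(.4651,-.032,.2305,1.503)"
```

```text
time: 12.02
ee_pos: [0.5494, -0.0268, 0.3237]
eef_rot: [0.034, 0.999, -0.0, -0.001]
ft_force: [-0.3, 0.1, -0.3]
width: 0.0484
grip_force: 15.0
time: 12.43
ee_pos: [0.4622, -0.0321, 0.3242]
eef_rot: [0.034, 0.999, 0.0, -0.001]
ft_force: [0.3, 0.2, -1.3]
width: 0.0479
grip_force: 15.0
time: 12.85
ee_pos: [0.465, -0.0321, 0.3253]
eef_rot: [0.034, 0.999, -0.0, -0.0]
ft_force: [-0.7, -0.5, -1.5]
width: 0.0481
grip_force: 15.0
[[-0.0, 0.0, 2.37], [-0.0, -0.0, -0.0]]
```

```bash
python3 -m inch '[[0,0,0.4,0,0,0],[0,0,0.6,0,0,0],[0,0,0.6,0,0,0],[0,0,0.5,0,0,0],[0,0,0.2,0,0,0]]'
python3 -m inch '[[0,0,0.02,0,0,0],[0,0,0,0,0,0],[0,0,0,0,0,0],[0,0,0,0,0,0],[0,0,0,0,0,0]]'
python3 -m inch '[[0,0,0.02,0,0,0],[0,0,0,0,0,0],[0,0,0.02,0,0,0],[0,0,0,0,0,0],[0,0,0,0,0,0]]'
```

```text
time: 13.27
ee_pos: [0.4638, -0.032, 0.231]
eef_rot: [0.034, 0.999, -0.0, -0.002]
ft_force: [-0.9, 0.2, -1.1]
width: 0.0477
grip_force: 15.0
time: 13.68
ee_pos: [0.4649, -0.0321, 0.2337]
eef_rot: [0.034, 0.999, 0.0, 0.001]
ft_force: [-0.5, -0.2, -1.5]
width: 0.048
grip_force: 15.0
time: 14.1
ee_pos: [0.4645, -0.0321, 0.2311]
eef_rot: [0.034, 0.999, 0.0, -0.0]
ft_force: [-0.1, 0.7, -1.4]
width: 0.0478
grip_force: 15.0
```

```bash
python3 -m inch '[[0,0,0.02,0,0,0],[0,0,0,0,0,0],[0,0,0.02,0,0,0],[0,0,0,0,0,0],[0,0,0,0,0,0]]'
python3 -m inch '[[0,0,0.02,0,0,0],[0,0,0,0,0,0],[0,0,0,0,0,0],[0,0,0,0,0,0],[0,0,0,0,0,0]]'
```

```text
time: 14.52
ee_pos: [0.4645, -0.0321, 0.2295]
eef_rot: [0.034, 0.999, 0.0, 0.0]
ft_force: [-0.1, -0.3, -1.1]
width: 0.0476
grip_force: 15.0
time: 14.93
ee_pos: [0.4645, -0.0321, 0.2294]
eef_rot: [0.034, 0.999, 0.0, -0.0]
ft_force: [-5.1, -0.9, 9.9]
width: 0.0478
grip_force: 15.0
```

Touched down. Release, rise, then white.

```bash
python3 -m inch '[[0,0,0,0,0,0],[0,0,0,0,0,0],[0,0,0,0,0,0],[0,0,0,0,0,0],[0,0,0,0,0,0]]' 0.5
python3 -m inch '[[0,0,-0.3,0,0,0],[0,0,-0.6,0,0,0],[0,0,-0.8,0,0,0],[0,0,-0.7,0,0,0],[0,0,-0.3,0,0,0]]'
python3 -c "
from h import *
go(.6483,-.1023,.335,1.503)"
```

```text
time: 15.35
ee_pos: [0.4645, -0.0321, 0.2286]
eef_rot: [0.034, 0.999, 0.0, -0.0]
ft_force: [0.5, -0.4, -0.2]
width: 0.064
grip_force: 0.0
time: 15.77
ee_pos: [0.4652, -0.0323, 0.3403]
eef_rot: [0.034, 0.999, 0.0, 0.002]
ft_force: [0.3, -0.8, 0.0]
width: 0.0652
grip_force: 0.0
[[-4.69, -1.43, 0.15], [0.01, 0.04, -0.01]]
```

```bash
python3 -m inch '[[-0.4,-0.1,0,0,0,0],[-0.6,-0.2,0,0,0,0],[-0.6,-0.2,0,0,0,0],[-0.6,-0.2,0,0,0,0],[-0.6,-0.2,0,0,0,0]]'
python3 -m inch '[[-0.6,-0.2,0,0,0,0],[-0.6,-0.2,0,0,0,0],[-0.4,-0.13,0,0,0,0],[-0.29,0,0,0,0,0],[0,0,0,0,0,0]]'
python3 -m inch '[[0,0,0,0,0,0],[0,0,0,0,0,0],[0,0,0,0,0,0],[0,0,0,0,0,0],[0,0,0,0,0,0]]'
python3 -c "
from h import *
go(.6483,-.1023,.222,1.503)
c=eyes.camera('wrist');cv2.imwrite('pics/w3.png',c['pixels'][:,:,::-1]);print(w2px(c,(.6483,-.1023,.08)))"
```

```text
time: 16.18
ee_pos: [0.5748, -0.076, 0.3366]
eef_rot: [0.034, 0.999, 0.0, -0.0]
ft_force: [0.0, 0.8, -0.2]
width: 0.0656
grip_force: 0.0
time: 16.6
ee_pos: [0.6492, -0.1022, 0.3358]
eef_rot: [0.034, 0.999, -0.0, -0.0]
ft_force: [0.4, -0.0, -1.0]
width: 0.0653
grip_force: 0.0
time: 17.02
ee_pos: [0.6474, -0.1018, 0.3371]
eef_rot: [0.034, 0.999, 0.0, 0.0]
ft_force: [-0.4, -0.8, 0.0]
width: 0.0653
grip_force: 0.0
[[-0.02, -0.01, 2.88], [0.0, 0.0, -0.0]]
(np.float64(318.1981676717145), np.float64(208.31890512591715))
```

View pics/w3.png

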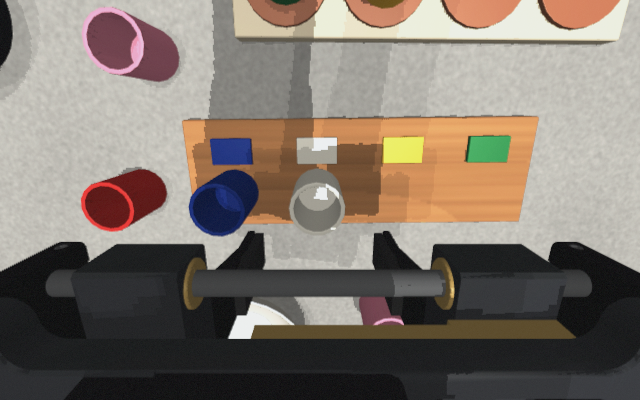

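The white rim is at about (317,208) against a predicted (318,208), so it's aligned. Red (108,207) and pink (113,40) are clear of the gripper.

```bash
python3 -m inch '[[0,0,0.5,0,0,0],[0,0,0.8,0,0,0],[0,0,0.8,0,0,0],[0,0,0.5,0,0,0],[0,0,0.26,0,0,0]]'
python3 -m inch '[[0,0,0,0,0,0],[0,0,0,0,0,0],[0,0,0,0,0,0],[0,0,0,0,0,0],[0,0,0,0,0,0]]' -1 15
python3 -m inch '[[0,0,0,0,0,0],[0,0,0,0,0,0],[0,0,-0.1,0,0,0],[0,0,-0.2,0,0,0],[0,0,-0.4,0,0,0]]'
python3 -m inch '[[0,0,-0.5,0,0,0],[0,0,-0.5,0,0,0],[0,0,-0.5,0,0,0],[0,0,-0.3,0,0,0],[0,0,-0.1,0,0,0]]'
python3 -c "
from h import *
go(.4715,.0523,.325,1.503)"
```

```text
time: 17.48
ee_pos: [0.6466, -0.1016, 0.2192]
eef_rot: [0.034, 0.999, 0.0, -0.002]
ft_force: [0.2, -0.7, -0.5]
width: 0.0654
grip_force: 0.0
time: 17.9
ee_pos: [0.6484, -0.1022, 0.2243]
eef_rot: [0.034, 0.999, -0.0, 0.002]
ft_force: [0.1, -1.1, 6.6]
width: 0.0475
grip_force: 15.0
time: 18.32
ee_pos: [0.6471, -0.1017, 0.2495]
eef_rot: [0.034, 0.999, 0.0, -0.002]
ft_force: [0.1, 0.3, -1.0]
width: 0.0471
grip_force: 15.0
time: 18.73
ee_pos: [0.6481, -0.1022, 0.3292]
eef_rot: [0.034, 0.999, 0.0, 0.002]
ft_force: [0.6, 0.2, -1.4]
width: 0.047
grip_force: 15.0
[[4.67, 3.55, 0.09], [0.0, 0.03, -0.01]]
```

```bash
python3 -m inch '[[0.2,0.15,0,0,0,0],[0.5,0.4,0,0,0,0],[0.6,0.45,0,0,0,0],[0.6,0.45,0,0,0,0],[0.6,0.45,0,0,0,0]]'
python3 -m inch '[[0.6,0.45,0,0,0,0],[0.6,0.45,0,0,0,0],[0.5,0.4,0,0,0,0],[0.3,0.2,0,0,0,0],[0.17,0.15,0,0,0,0]]'
python3 -m inch '[[0,0,0,0,0,0],[0,0,0,0,0,0],[0,0,0,0,0,0],[0,0,0,0,0,0],[0,0,0,0,0,0]]'
python3 -c "
from h import *
go(.4715,.0523,.231,1.503)"
```

```text
time: 19.15
ee_pos: [0.5518, -0.0185, 0.3253]
eef_rot: [0.034, 0.999, -0.0, -0.001]
ft_force: [-0.3, 1.2, -0.1]
width: 0.0472
grip_force: 15.0
time: 19.57
ee_pos: [0.4695, 0.0537, 0.3258]
eef_rot: [0.033, 0.999, 0.0, -0.001]
ft_force: [0.3, 0.2, -1.6]
width: 0.0472
grip_force: 15.0
time: 19.98
ee_pos: [0.4716, 0.0518, 0.3262]
eef_rot: [0.035, 0.999, -0.0, -0.0]
ft_force: [0.2, 0.3, -1.5]
width: 0.0473
grip_force: 15.0
[[0.0, 0.01, 2.38], [-0.0, -0.0, -0.02]]
```

```bash
python3 -m inch '[[0,0,0.4,0,0,0],[0,0,0.6,0,0,0],[0,0,0.6,0,0,0],[0,0,0.5,0,0,0],[0,0,0.2,0,0,0]]'
python3 -m inch '[[0,0,0.02,0,0,0],[0,0,0,0,0,0],[0,0,0.02,0,0,0],[0,0,0.02,0,0,0],[0,0,0,0,0,0]]'
python3 -m inch '[[0,0,0.02,0,0,0],[0,0,0,0,0,0],[0,0,0.02,0,0,0],[0,0,0,0,0,0],[0,0,0,0,0,0]]'
```

```text
time: 20.4
ee_pos: [0.4704, 0.0519, 0.2317]
eef_rot: [0.034, 0.999, -0.001, -0.002]
ft_force: [-0.0, 0.6, -1.2]
width: 0.0472
grip_force: 15.0
time: 20.82
ee_pos: [0.4714, 0.0525, 0.2327]
eef_rot: [0.034, 0.999, 0.0, 0.001]
ft_force: [-0.4, -0.4, -1.4]
width: 0.0473
grip_force: 15.0
time: 21.23
ee_pos: [0.4711, 0.0525, 0.2303]
eef_rot: [0.034, 0.999, 0.0, -0.0]
ft_force: [-0.5, 1.3, -0.9]
width: 0.0474
grip_force: 15.0
```

```bash
python3 -m inch '[[0,0,0.02,0,0,0],[0,0,0,0,0,0],[0,0,0,0,0,0],[0,0,0,0,0,0],[0,0,0,0,0,0]]'
python3 -m inch '[[0,0,0.02,0,0,0],[0,0,0,0,0,0],[0,0,0,0,0,0],[0,0,0,0,0,0],[0,0,0,0,0,0]]'
```

```text
time: 21.65
ee_pos: [0.4711, 0.0524, 0.2302]
eef_rot: [0.034, 0.999, 0.0, -0.0]
ft_force: [-4.6, 0.1, 9.0]
width: 0.0473
grip_force: 15.0
time: 22.07
ee_pos: [0.4712, 0.0524, 0.2299]
eef_rot: [0.034, 0.999, 0.0, 0.0]
ft_force: [-7.2, -1.2, 15.8]
width: 0.0474
grip_force: 15.0
```

```bash
python3 -m inch '[[0,0,-0.02,0,0,0],[0,0,0,0,0,0],[0,0,0,0,0,0],[0,0,0,0,0,0],[0,0,0,0,0,0]]' 0.5
python3 -m inch '[[0,0,-0.3,0,0,0],[0,0,-0.6,0,0,0],[0,0,-0.8,0,0,0],[0,0,-0.7,0,0,0],[0,0,-0.3,0,0,0]]'
python3 -c "
from h import *
go(.6430,-.1871,.335,1.503)"
```

```text
time: 22.48
ee_pos: [0.4711, 0.0525, 0.2294]
eef_rot: [0.034, 0.999, 0.0, -0.0]
ft_force: [0.3, -0.0, 0.1]
width: 0.0638
grip_force: 0.0
time: 22.9
ee_pos: [0.4718, 0.0524, 0.3411]
eef_rot: [0.034, 0.999, 0.001, 0.002]
ft_force: [1.4, -0.6, 0.7]
width: 0.065
grip_force: 0.0
[[-4.68, -5.68, 0.16], [0.01, 0.03, -0.01]]
```

```bash
python3 -m inch '[[-0.4,-0.4,0,0,0,0],[-0.5,-0.6,0,0,0,0],[-0.5,-0.7,0,0,0,0],[-0.6,-0.7,0,0,0,0],[-0.6,-0.7,0,0,0,0]]'
python3 -m inch '[[-0.6,-0.7,0,0,0,0],[-0.5,-0.7,0,0,0,0],[-0.5,-0.6,0,0,0,0],[-0.3,-0.4,0,0,0,0],[-0.18,-0.18,0.05,0,0,0]]'
python3 -m inch '[[0,0,0,0,0,0],[0,0,0,0,0,0],[0,0,0,0,0,0],[0,0,0,0,0,0],[0,0,0,0,0,0]]'
python3 -c "
from h import *
go(.6430,-.1871,.222,1.503)
c=eyes.camera('wrist');cv2.imwrite('pics/w4.png',c['pixels'][:,:,::-1]);print(w2px(c,(.6430,-.1871,.08)))"
```

```text
time: 23.32
ee_pos: [0.5671, -0.0796, 0.3375]
eef_rot: [0.034, 0.999, 0.0, 0.0]
ft_force: [0.1, 0.1, -0.0]
width: 0.0652
grip_force: 0.0
time: 23.73
ee_pos: [0.6428, -0.1901, 0.3351]
eef_rot: [0.036, 0.999, -0.001, -0.0]
ft_force: [0.6, 0.5, 0.3]
width: 0.0657
grip_force: 0.0
time: 24.15
ee_pos: [0.6422, -0.1858, 0.3359]
eef_rot: [0.033, 0.999, 0.0, 0.0]
ft_force: [0.1, 1.1, -1.1]
width: 0.0651
grip_force: 0.0
[[-0.02, -0.03, 2.85], [0.01, 0.0, 0.01]]
(np.float64(317.05782300170995), np.float64(208.69208303611563))
```

View pics/w4.png

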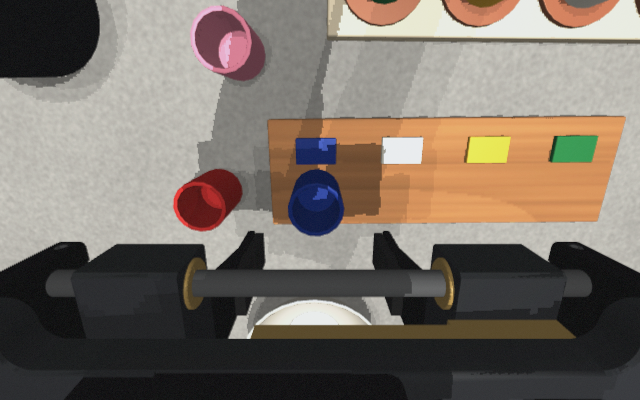

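The blue rim is at (316,209), as predicted. The red look-alike (202,206) is about 100 mm away, so the fingers clear it.

```bash
python3 -m inch '[[0,-0.02,0.5,0,0,0],[0,0,0.8,0,0,0],[0,0,0.8,0,0,0],[0,0,0.5,0,0,0],[0,0,0.25,0,0,0]]'
python3 -m inch '[[0,0,0,0,0,0],[0,0,0,0,0,0],[0,0,0,0,0,0],[0,0,0,0,0,0],[0,0,0,0,0,0]]' -1 15
python3 -m inch '[[0,0,0,0,0,0],[0,0,0,0,0,0],[0,0,-0.1,0,0,0],[0,0,-0.2,0,0,0],[0,0,-0.4,0,0,0]]'
python3 -m inch '[[0,0,-0.5,0,0,0],[0,0,-0.5,0,0,0],[0,0,-0.5,0,0,0],[0,0,-0.3,0,0,0],[0,0,-0.1,0,0,0]]'
python3 -c "
from h import *
go(.4777,.1366,.325,1.503)"
```

```text
time: 24.62
ee_pos: [0.6413, -0.1869, 0.2184]
eef_rot: [0.034, 0.999, 0.001, -0.002]
ft_force: [-0.6, 0.4, -0.8]
width: 0.0653
grip_force: 0.0
time: 25.03
ee_pos: [0.6429, -0.188, 0.2235]
eef_rot: [0.034, 0.999, -0.0, 0.002]
ft_force: [-1.4, 0.8, 6.8]
width: 0.0476
grip_force: 15.0
time: 25.45
ee_pos: [0.6416, -0.1875, 0.2487]
eef_rot: [0.034, 0.999, 0.0, -0.001]
ft_force: [0.5, 0.4, -1.3]
width: 0.047
grip_force: 15.0
time: 25.87
ee_pos: [0.6426, -0.1881, 0.3284]
eef_rot: [0.034, 0.999, -0.0, 0.002]
ft_force: [-0.0, 0.4, -1.6]
width: 0.047
grip_force: 15.0
[[4.67, 7.82, 0.06], [-0.0, 0.03, -0.01]]
```

```bash
python3 -m inch '[[0.1,0.2,0,0,0,0],[0.3,0.5,0,0,0,0],[0.4,0.7,0,0,0,0],[0.4,0.7,0,0,0,0],[0.4,0.7,0,0,0,0]]'
python3 -m inch '[[0.4,0.7,0,0,0,0],[0.4,0.7,0,0,0,0],[0.4,0.7,0,0,0,0],[0.4,0.7,0,0,0,0],[0.4,0.7,0,0,0,0]]'
python3 -m inch '[[0.4,0.7,0,0,0,0],[0.4,0.5,0,0,0,0],[0.2,0.3,0,0,0,0],[0.07,0.02,0,0,0,0],[0,0,0,0,0,0]]'
python3 -m inch '[[0,0,0,0,0,0],[0,0,0,0,0,0],[0,0,0,0,0,0],[0,0,0,0,0,0],[0,0,0,0,0,0]]'
python3 -c "
from h import *
go(.4777,.1366,.2305,1.503)"
```

```text
time: 26.28
ee_pos: [0.5846, -0.0698, 0.3238]
eef_rot: [0.034, 0.999, 0.0, -0.001]
ft_force: [0.8, 0.1, -0.1]
width: 0.0472
grip_force: 15.0
time: 26.7
ee_pos: [0.514, 0.0753, 0.3242]
eef_rot: [0.034, 0.999, -0.0, -0.001]
ft_force: [0.4, 1.1, -1.7]
width: 0.047
grip_force: 15.0
time: 27.12
ee_pos: [0.4761, 0.1379, 0.3245]
eef_rot: [0.033, 0.999, -0.0, -0.001]
ft_force: [1.2, -0.8, -1.2]
width: 0.0472
grip_force: 15.0
time: 27.53
ee_pos: [0.4775, 0.1365, 0.3254]
eef_rot: [0.035, 0.999, -0.0, -0.0]
ft_force: [-0.2, 0.5, -1.1]
width: 0.0469
grip_force: 15.0
[[-0.0, 0.0, 2.37], [-0.0, -0.0, -0.01]]
```

```bash
python3 -m inch '[[0,0,0.4,0,0,0],[0,0,0.6,0,0,0],[0,0,0.6,0,0,0],[0,0,0.5,0,0,0],[0,0,0.2,0,0,0]]'
python3 -m inch '[[0,0,0.02,0,0,0],[0,0,0,0,0,0],[0,0,0.02,0,0,0],[0,0,0.02,0,0,0],[0,0,0,0,0,0]]'
python3 -m inch '[[0,0,0.02,0,0,0],[0,0,0,0,0,0],[0,0,0.02,0,0,0],[0,0,0,0,0,0],[0,0,0,0,0,0]]'
python3 -m inch '[[0,0,0.02,0,0,0],[0,0,0,0,0,0],[0,0,0,0,0,0],[0,0,0,0,0,0],[0,0,0,0,0,0]]'
```

```text
time: 27.95
ee_pos: [0.4765, 0.1366, 0.231]
eef_rot: [0.034, 0.999, -0.001, -0.002]
ft_force: [-0.1, 0.9, -2.0]
width: 0.0468
grip_force: 15.0
time: 28.37
ee_pos: [0.4776, 0.1372, 0.232]
eef_rot: [0.034, 0.999, 0.0, 0.001]
ft_force: [0.6, -0.6, -1.2]
width: 0.0476
grip_force: 15.0
time: 28.78
ee_pos: [0.4773, 0.1371, 0.2295]
eef_rot: [0.034, 0.999, 0.0, 0.0]
ft_force: [0.2, 0.6, -1.4]
width: 0.0473
grip_force: 15.0
time: 29.2
ee_pos: [0.4773, 0.137, 0.2294]
eef_rot: [0.034, 0.999, 0.0, -0.0]
ft_force: [-4.4, -1.3, 9.2]
width: 0.047
grip_force: 15.0
```

Touched down. I'll release, rise, back off to the upper left clear of the jug, and check.

```bash
python3 -m inch '[[0,0,0,0,0,0],[0,0,0,0,0,0],[0,0,0,0,0,0],[0,0,0,0,0,0],[0,0,0,0,0,0]]' 0.5
python3 -m inch '[[0,0,-0.3,0,0,0],[0,0,-0.7,0,0,0],[0,0,-0.9,0,0,0],[0,0,-0.9,0,0,0],[0,0,-0.9,0,0,0]]'
python3 -m inch '[[0,0.4,-0.3,0,0,0],[0,0.7,-0.1,0,0,0],[0,0.7,0,0,0,0],[0,0.7,0,0,0,0],[0,0.7,0,0,0,0]]'
python3 -m inch '[[0,0.7,0,0,0,0],[0,0.7,0,0,0,0],[0,0.5,0,0,0,0],[0,0.2,0,0,0,0],[0,0,0,0,0,0]]'
python3 -c "
from h import *
c=eyes.camera('top');cv2.imwrite('pics/t5.png',cv2.resize(c['pixels'][155:295,100:460,::-1],None,fx=2.2,fy=2.2,interpolation=cv2.INTER_CUBIC))
for p in((.4587,-.1164),(.4651,-.032),(.4715,.0523),(.4777,.1366)):print(((np.array(w2px(c,(*p,.086)))-[100,155]+.5)*2.2).round(0))"
```

```text
time: 29.62
ee_pos: [0.4773, 0.137, 0.2287]
eef_rot: [0.034, 0.999, 0.0, -0.0]
ft_force: [-0.5, 1.1, -0.3]
width: 0.064
grip_force: 0.0
time: 30.03
ee_pos: [0.477, 0.1368, 0.3783]
eef_rot: [0.034, 0.999, -0.0, -0.0]
ft_force: [1.0, -0.1, 0.3]
width: 0.0654
grip_force: 0.0
time: 30.45
ee_pos: [0.486, 0.266, 0.3929]
eef_rot: [0.034, 0.999, 0.0, 0.0]
ft_force: [-0.3, -0.1, 0.1]
width: 0.0652
grip_force: 0.0
time: 30.87
ee_pos: [0.4912, 0.3503, 0.3921]
eef_rot: [0.033, 0.999, -0.0, -0.0]
ft_force: [-0.5, -0.5, -0.4]
width: 0.0652
grip_force: 0.0
[683. 240.]
[597. 235.]
[510. 231.]
[424. 226.]
```

View pics/t5.png

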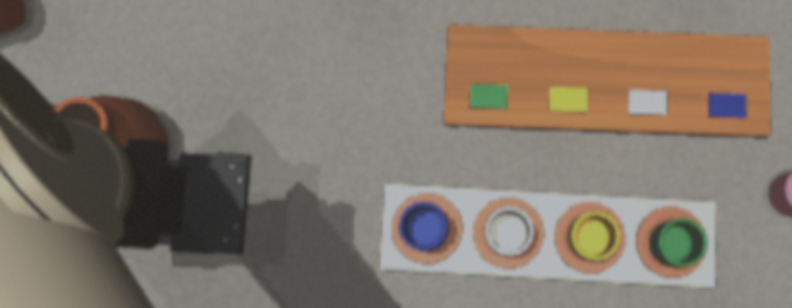

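All four beakers stand on their discs, left to right: blue (426,227), white (509,232), yellow (596,237) and green (682,243). Each rim is within about 3 px (about 3 mm) of its disc's predicted centre. The tiles are still on the board and the arm is clear of the jug.

```bash
python3 -c "
from bench import job
print(job.close_job())"
```

```text
the job is handed in; nothing more can be done
None
```

The job is handed in: the last picture, taken at about 31 s, shows the four beakers upright on the kiln shelf in reverse order (blue, white, yellow, green from the left), each within about 3 mm of its disc's centre, with the tiles still on the board and the jug untouched; the judge gave no verdict.

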